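# Deal the coaches into the stock trays and fold the display rack

## Task

Clear the sloping display rack for the evening's running session: deal its four coaches round the two stock trays, one to each tray first and then a second to each, so that both drivers get the same number and every bay ends with one coach standing on its wheels; set them down, do not drop them. Only when the rack is empty, push its panel down past the springs so that it snaps flat and stays folded. Leave the grey locomotive, the paint jar and the track rubber where they are.

Things in the scene. Friction and masses are not known exactly. Their poses are not given: they have to be found in the camera images.
- rack: folding display rack, wooden base frame 170 (x) x 185 (y) x 12 high, fixed to the table; origin at the centre of its underside. Its grey panel (162 wide, 155 from hinge to top edge) is hinged at the near edge and, open, rises towards the rack's +x at 27 degrees to the level, top edge 92 mm above the table. Spring-strut cheek plates 35 mm high flank its lower end
- rack_hinge (a point): middle of the panel's hinge axis (along y), 75 mm to -x of the rack's origin, 16 mm above the table; axes as the rack's. Four lanes run up the panel at y = -70.5, -23.5, 23.5, 70.5 mm; their floor is 8 mm above the hinge, measured square to the panel. Ribs 3 mm high beside the wheels guide a coach and a lip stops it below: lift it square to the panel, over 3 mm, before moving it aside
- rack_panel (a joint): angle of the rack's panel, rad: 0 = open, at 27 degrees; 0.47 = folded flat on the base. Over-centre spring struts hold it open; beyond the dead centre at about 0.24 they snap it flat and hold it. About 12 N, square on the red pad, starts it, less further down. A push of over about 18 N on a coach in its lane can fold it too
- rack_pad (a point): middle of the top face of the red thumb pad (24 x 24 mm) at the panel's top edge, 142 mm from the hinge and 7 mm above its plane, between the two middle lanes; moves with the panel (87 mm above the table when open, 23 when folded). A viaduct passes behind the rack: underside of its deck 125 mm, top 145 mm above the table, near edge at world x = 0.545 to 0.555 m
- coach_yellow: yellow coach, 131 long x 19 wide x 26 high, 40 to 80 g; origin midway along it, at the bottom of its wheels; own y axis along its length, z out of its roof. Flat sides 18 mm apart, from 6 to 24 mm above the origin, for gripping. Starts in any lane of the rack, standing square on the slope, its middle about 76 mm up from the hinge; 28 mm clear between neighbours
- coach_green: green coach, 131 long x 19 wide x 26 high, 40 to 80 g; origin midway along it, at the bottom of its wheels; own y axis along its length, z out of its roof. Flat sides 18 mm apart, from 6 to 24 mm above the origin, for gripping. Starts in any lane of the rack, standing square on the slope, its middle about 76 mm up from the hinge; 28 mm clear between neighbours
- coach_blue: blue coach, 131 long x 19 wide x 26 high, 40 to 80 g; origin midway along it, at the bottom of its wheels; own y axis along its length, z out of its roof. Flat sides 18 mm apart, from 6 to 24 mm above the origin, for gripping. Starts in any lane of the rack, standing square on the slope, its middle about 76 mm up from the hinge; 28 mm clear between neighbours
- coach_maroon: dark maroon coach, 131 long x 19 wide x 26 high, 40 to 80 g; origin midway along it, at the bottom of its wheels; own y axis along its length, z out of its roof. Flat sides 18 mm apart, from 6 to 24 mm above the origin, for gripping. Starts in any lane of the rack, standing square on the slope, its middle about 76 mm up from the hinge; 28 mm clear between neighbours
- tray_blue: shallow wooden stock tray lined with blue felt, 160 (x) x 116 (y), fixed to the table; origin at the centre of its underside. Felt floor 4 mm above the table; side rims and the middle divider (6 wide, along x) 11 mm, end walls 18 mm above the table. Two bays, each 150 (x) x 50 (y); a coach stands in a bay with its length along x, either way round
- tray_blue_left: felt floor of the left bay of the blue tray, 150 x 50; origin at the middle of its top face (y = +28 mm in the tray's frame, 4 mm above the table), axes as the tray's
- tray_blue_right: felt floor of the right bay of the blue tray, 150 x 50; origin at the middle of its top face (y = -28 mm in the tray's frame, 4 mm above the table), axes as the tray's
- tray_grey: shallow wooden stock tray lined with grey felt, 160 (x) x 116 (y), fixed to the table; origin at the centre of its underside. Felt floor 4 mm above the table; side rims and the middle divider (6 wide, along x) 11 mm, end walls 18 mm above the table. Two bays, each 150 (x) x 50 (y); a coach stands in a bay with its length along x, either way round
- tray_grey_left: felt floor of the left bay of the grey tray, 150 x 50; origin at the middle of its top face (y = +28 mm in the tray's frame, 4 mm above the table), axes as the tray's
- tray_grey_right: felt floor of the right bay of the grey tray, 150 x 50; origin at the middle of its top face (y = -28 mm in the tray's frame, 4 mm above the table), axes as the tray's
- loco_grey: grey locomotive, 117 x 20 x 32, on the table; origin under its middle. To be left alone
- paint_jar: small paint jar, 30 across x 34 high, on the table; origin under its middle. To be left alone
- rail_rubber: blue and brown track rubber, 62 x 27 x 19, on the table; origin under its middle. To be left alone
- parts_drawers: dark grey cabinet of small drawers left of the trays, 196 (along world x) x 144 x 150 high, fixed; origin at the centre of its underside. Not used, keep clear of it

How it is judged:
On the way, in this order (a step that is already met when the one before it is completed fails the run):
1. a first coach stands in a bay of one tray (contact force between any of tray_blue_left, tray_blue_right, tray_grey_left, tray_grey_right and anything else above 0.15 N), for 0.2 s.
2. each tray has its first coach (contact force between any of tray_blue_left, tray_blue_right and anything else above 0.15 N and contact force between any of tray_grey_left, tray_grey_right and anything else above 0.15 N), for 0.2 s.
3. one tray has its second coach, the other keeps its first (((contact force between each of tray_blue_left, tray_blue_right and anything else above 0.15 N and contact force between any of tray_grey_left, tray_grey_right and anything else above 0.15 N) or (contact force between each of tray_grey_left, tray_grey_right and anything else above 0.15 N and contact force between any of tray_blue_left, tray_blue_right and anything else above 0.15 N))), for 0.2 s.
4. all four bays hold a coach (contact force between each of tray_blue_left, tray_blue_right, tray_grey_left, tray_grey_right and anything else above 0.15 N), for 0.2 s.
5. the empty rack is folded flat (value of joint rack_panel above 0.44 rad), for 0.2 s.
At the end, for the whole second after the job is handed in: Each of the four bays (two in each tray) holds one coach: wheels resting on the bay's felt (over 0.15 N), upright within 0.05 rad (an end or side riding up on a rim does not do), at rest (under 30 mm/s); the rack's panel is folded flat (joint over 0.44 rad) (all of step 4 and value of joint rack_panel above 0.44 rad and linear speed of each of coach_yellow, coach_green, coach_blue, coach_maroon below 0.03 m/s and angle between each of coach_yellow, coach_green, coach_blue, coach_maroon's own z axis and vertical below 0.05 rad); the robot touches nothing.
It fails at once if the blue tray got its second coach before the grey tray had its first (contact force between each of tray_blue_left, tray_blue_right and anything else above 0.15 N and contact force between each of tray_grey_left, tray_grey_right and anything else below 0.15 N).
It fails at once if the grey tray got its second coach before the blue tray had its first (contact force between each of tray_grey_left, tray_grey_right and anything else above 0.15 N and contact force between each of tray_blue_left, tray_blue_right and anything else below 0.15 N).
It fails at once if the rack was pushed down (over 0.18 rad) before all the coaches were in the trays (value of joint rack_panel above 0.18 rad and not (contact force between each of tray_blue_left, tray_blue_right, tray_grey_left, tray_grey_right and anything else above 0.15 N)).
It fails at once if a coach was dropped (faster than 0.6 m/s while not held) ((linear speed of coach_yellow above 0.6 m/s and contact force between the fingers and coach_yellow below 0.05 N) or (linear speed of coach_green above 0.6 m/s and contact force between the fingers and coach_green below 0.05 N) or (linear speed of coach_blue above 0.6 m/s and contact force between the fingers and coach_blue below 0.05 N) or (linear speed of coach_maroon above 0.6 m/s and contact force between the fingers and coach_maroon below 0.05 N)).
It fails at once if the locomotive, the paint jar or the track rubber was moved more than 20 mm (distance of any of loco_grey, paint_jar, rail_rubber from where it was at the start of the episode above 0.02 m).
It also fails if it takes over 72 s, if anything falls off the work surface, if the arm or the gripper's body presses on something with over 40 N, if the wrist force passes 120 N, or if a joint passes its speed limit or range.

## Robot

A 6-joint arm with a two-finger parallel gripper is mounted at the origin on a cart in front of the work surface, level with it; the furniture and walls round the work are solid. World frame = base frame: x ahead of the robot, y to its left, z up, the work surface at z = 0. Lengths are in m, angles in rad, forces in N, time in s.
With the tool pointing down it reaches from about 0.25 to 0.85 m from the base axis. Payload 12.5 kg.
Tool frame: the origin (TCP) lies between the finger pads; the fingertips stand robot.tip_extent ahead of it and the grasp point (between the pads) lies 8 mm behind it (robot.tip_extent is the distance from the TCP to the fingertips, in m); z points along the fingers, y is the line along which they close (so a half turn about z gives the same grasp; the last joint's range is limited). The gripper opens to 93 mm and grips with 3 to 60 N. Pads are 15 mm wide; open, the fingers measure 128 mm over their backs; the gripper's body (75 mm by 188 mm) begins 65 mm behind the grasp point.
Start: joints at [-1.377, 0.351, 1.652, -0, 1.139, -0.085], TCP at [0.151, -0.529, 0.23] pointing down, gripper open.
Joint ranges: [-2.75, 2.75], [-0.79, 2.1], [0.01, 2.65], [-1.57, 4.71], [0.07, 3.14], [-2.87, 2.87]. Speed limits (rad/s): [2.22, 2.22, 2.79, 3.14, 3.14, 3.14].

## Interface

Orientations are given as a unit quaternion [x, y, z, w].
In Python, from workcell import robot gives the robot as it stands. Calls block until the motion is done:
- robot.move_ptp(position, orientation): joint-space move of the TCP to a pose.
- robot.servo_line(position, ori=None, vel=0.15, stop_force=None): straight line of the TCP; ori=None keeps the orientation; vel is the mean speed in m/s. With stop_force (N) it stops when the force on the tool has changed by that much, and returns True; else False.
- robot.goto_joints(angles): joint-space move.
- robot.grip(opening, grasp_force=None): finger opening in m; grasp_force is the grip in N (None keeps the last); returns when the fingers have stopped.
- robot.dwell(seconds).
- robot.solve_ik(position, orientation): joint angles nearest the present ones, or None.
- robot.get_state(): the state.
- robot.capture(name): name is "scene" or "top"; returns (picture, depth): 480x640x3 uint8, red, green, blue; 480x640 float32, m along the optical axis (not along the pixel's ray), 0 where there is no reading.
- robot.get_calibration(name): a dict with "camera_matrix" (3x3 intrinsics, pixels), "k1" (the pictures are not rectified: a ray, as slopes to the right and down, at radius r is drawn at 1 + k1 r^2 times it, then the intrinsics apply), "extrinsics" (4x4, takes a point from world to camera coordinates). Camera axes: x right, y up, looking along -z (the intrinsics and any distortion apply to the point x, -y, -z); pixel columns grow to the right and rows downward; lengths in m; the calibration is good to about 2 mm. A picture is of the moment at which its call begins. get_calibration takes no time and is no camera call.
A pose or a line that the arm cannot do raises robot.Unreachable and nothing moves.
- robot.hand_in(): hands the job in; it is judged then, once.
The state is a dict: "clock": time; "joint_positions": joint angles; "joint_vel": joint speeds; "joint_efforts": joint torques, N m; "tool_pos": TCP position; "orientation": TCP orientation; "wrist_force": force on the tool from outside, world axes, zero at the start; "ft_torque": the same for the moment, N m; "width": finger opening in m; "gripper_force": force on a finger pad.
Only numpy, scipy, OpenCV 4.12 (cv2) and the standard library are available. Lean on these libraries where they do the work, as an engineer would, in place of code of your own. Each camera call takes 0.05 s, during which the arm holds its last target. There are 200 camera calls.

## Working session

There is one attempt and no reset: what is moved stays moved. The work goes in short steps, each a Python script; the robot and the scene stay as the last script left them, time stands still between calls to the robot, and variables do not carry over. Pictures are saved under pics/ and viewed, at most 10 in all, crops included, and the job is handed in when it is done.

```bash
ls; mkdir -p pics
python3 - <<'E'
from workcell import robot
import cv2,numpy as np
for n in("scene","top"):
    p,d=robot.capture(n); cv2.imwrite(f"pics/{n}0.png",p[:,:,::-1]); np.savez(f"{n}0.npz",p=p,d=d)
    c=robot.get_calibration(n); print(n,c)
s=robot.get_state(); print(s,robot.tip_extent)
E
```

```text
pics
scene {'camera_matrix': array([[552.71725942,   0.        , 321.09340965],
       [  0.        , 552.71725942, 244.18711457],
       [  0.        ,   0.        ,   1.        ]]), 'k1': -0.02417643490341271, 'extrinsics': array([[ 0.83056439, -0.55688013,  0.00687798, -0.44712146],
       [ 0.21357627,  0.3298976 ,  0.91953942, -0.158173  ],
       [-0.51434227, -0.76226773,  0.39293758, -1.48773721],
       [ 0.        ,  0.        ,  0.        ,  1.        ]])}
top {'camera_matrix': array([[561.76200934,   0.        , 318.67460066],
       [  0.        , 561.76200934, 238.40452307],
       [  0.        ,   0.        ,   1.        ]]), 'k1': -0.06175559232733978, 'extrinsics': array([[-5.27638159e-02, -9.98606002e-01, -1.42577796e-03,
        -8.52334740e-02],
       [ 9.76731851e-01, -5.19051430e-02,  2.08088318e-01,
        -4.82734884e-01],
       [-2.07872249e-01,  9.58693098e-03,  9.78109002e-01,
        -1.53632482e+00],
       [ 0.00000000e+00,  0.00000000e+00,  0.00000000e+00,
         1.00000000e+00]])}
{'clock': 0.1, 'joint_positions': array([-1.37663904e+00,  3.51190934e-01,  1.65234809e+00, -3.06705181e-05,
        1.13907792e+00, -8.46112644e-02]), 'joint_vel': array([-0.00051246, -0.00099266, -0.00156243,  0.0009359 , -0.0006069 ,
        0.00139054]), 'joint_efforts': array([ 3.35039676e-04, -4.98030746e+01, -2.85704917e+01,  7.00050686e-02,
        2.39256379e-02, -6.69440874e-05]), 'tool_pos': array([ 0.15130004, -0.52847923,  0.22915512]), 'orientation': array([ 9.90300706e-01,  1.38939729e-01, -4.19416301e-05, -5.10612497e-04]), 'wrist_force': array([ 0.32151144, -0.07926661,  0.0612565 ]), 'ft_torque': array([-0.00603563, -0.01352398, -0.00803131]), 'gripper_force': 0.0, 'width': 0.0932963691355858} 0.011
```

View pics/top0.png

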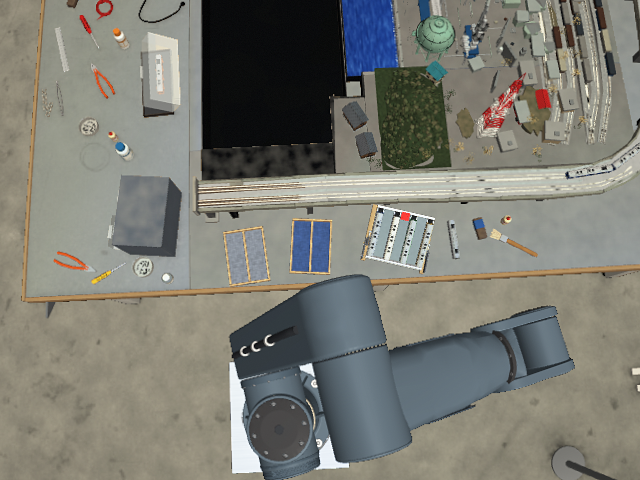

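View pics/scene0.png

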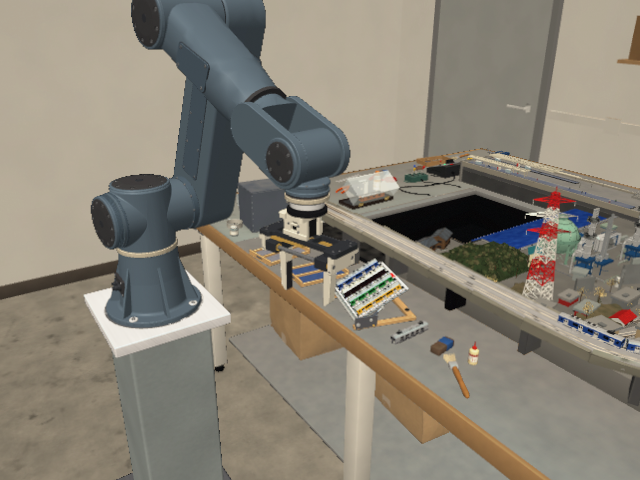

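The top view shows the grey tray at about (247,256), the blue tray at (311,246), the rack at (400,237) with its red pad at (405,216), and the loco at (453,238). The scene view shows the rack rising towards the viaduct. I'll zoom in on this area.

```bash
cat > h.py <<'E'
import numpy as np,cv2
from workcell import robot
def cast(n,uv,z):
    """pixels -> world points on plane z (scalar)"""
    c=robot.get_calibration(n);K=c["camera_matrix"];E=c["extrinsics"]
    p=cv2.undistortPoints(np.float64(uv).reshape(-1,1,2),K,np.array([c["k1"],0,0,0,0.])).reshape(-1,2)
    d=np.c_[p[:,0],-p[:,1],-np.ones(len(p))]@E[:3,:3]
    o=-E[:3,:3].T@E[:3,3]
    return o+d*((z-o[2])/d[:,2])[:,None]
def mrect(n,m,z):
    cs=cv2.findContours(m,cv2.RETR_EXTERNAL,cv2.CHAIN_APPROX_NONE)[0]
    c=np.vstack(cs)[:,0]; w=cast(n,c,z)[:,:2]
    return cv2.minAreaRect((w*1000).astype(np.float32))
E
python3 - <<'E'
from h import *
p=np.load("top0.npz")["p"]; s=np.load("scene0.npz")["p"]
cv2.imwrite("pics/c1.png",cv2.resize(p[195:295,215:415],None,fx=4,fy=4,interpolation=cv2.INTER_CUBIC)[:,:,::-1])
a=cv2.resize(p[195:275,355:455],None,fx=5,fy=5,interpolation=cv2.INTER_CUBIC); b=cv2.resize(s[255:335,325:385],None,fx=5,fy=5,interpolation=cv2.INTER_CUBIC)
cv2.imwrite("pics/c2.png",np.hstack([a,b])[:,:,::-1])
h=cv2.cvtColor(p,cv2.COLOR_RGB2HSV)
def box(m,u0,u1,v0,v1):
    o=np.zeros(m.shape,np.uint8);o[v0:v1,u0:u1]=m[v0:v1,u0:u1]*255;return o
blue=box((h[...,0]>100)&(h[...,0]<130)&(h[...,1]>120),285,340,212,280)
print("blue",mrect("top",blue,.004),blue.sum()/255)
wood=(h[...,0]>8)&(h[...,0]<28)&(h[...,1]>90)
for nm,b in(("woodblue",(285,338,214,279)),("woodgrey",(220,275,222,288))):
    m=box(wood,*b); print(nm,mrect("top",m,.013),m.sum()/255)
red=box(((h[...,0]<8)|(h[...,0]>172))&(h[...,1]>150),390,420,205,230)
print("red",mrect("top",red,.087),red.sum()/255)
print("rackcorn",cast("top",[[378,206],[435,216],[367,262],[424,272]],.05))
E
```

```text
blue ((466.66754150390625, -87.17269897460938), (102.98683166503906, 144.93434143066406), 84.5570297241211) 1574.0
woodblue ((465.2649841308594, -86.1436538696289), (114.89727020263672, 161.12741088867188), 84.44696807861328) 382.0
woodgrey ((435.73443603515625, 94.3460922241211), (182.85174560546875, 125.43559265136719), 5.931962966918945) 473.0
red ((521.0411376953125, -353.1960144042969), (23.069902420043945, 22.44959831237793), 72.44708251953125) 67.0
rackcorn [[ 0.56342752 -0.28532112  0.05      ]
 [ 0.52542823 -0.44607404  0.05      ]
 [ 0.40299938 -0.24234425  0.05      ]
 [ 0.36614056 -0.39975548  0.05      ]]
```

View pics/c1.png

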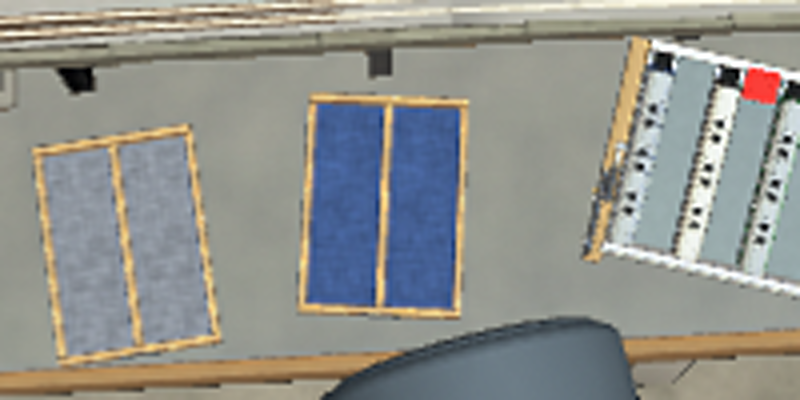

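View pics/c2.png

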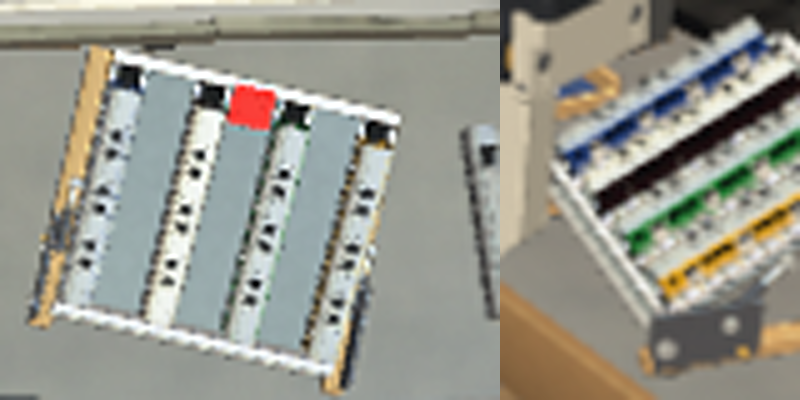

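The crops show tray corners at c1 px (312,95)…(300,312) for blue and (34,150)…(62,362) for grey. The coaches from left to right are blue, maroon, green and yellow, and the rack is yawed by about -13°.

Run:
```python
from h import *
def c1(q): return (np.array(q)+.5)/4-.5+[215,195]
def c2(q): return (np.array(q)+.5)/5-.5+[355,195]
for nm,q in(("blue",[(312,95),(468,102),(460,317),(300,312)]),("grey",[(34,150),(190,126),(220,340),(62,362)])):
    w=cast("top",c1(q),.018)[:,:2]; r=cv2.minAreaRect((w*1000).astype(np.float32)); x=(w[0]+w[1]-w[2]-w[3])
    print(nm,w.mean(0),"size",np.linalg.norm(x)/2,np.linalg.norm(w[0]+w[3]-w[1]-w[2])/2,"yaw",np.degrees(np.arctan2(x[1],x[0])))
for nm,q,z in(("topbar",[(112,52),(400,120)],.095),("lip",[(55,310),(330,372)],.03),("coupl",[(128,77),(378,132)],.1)):
    w=cast("top",c2(q),z); d=w[0]-w[1]; print(nm,w[:,:2],np.degrees(np.arctan2(-d[0],d[1])),np.linalg.norm(d))
for n,b in(("top",(390,420,205,230)),("scene",(375,405,265,295))):
    p=np.load(n+"0.npz")["p"]; h=cv2.cvtColor(p,cv2.COLOR_RGB2HSV)
    m=((h[...,0]<8)|(h[...,0]>172))&(h[...,1]>150); o=np.zeros_like(m); o[b[2]:b[3],b[0]:b[1]]=m[b[2]:b[3],b[0]:b[1]]
    v,u=np.nonzero(o); print(n,len(u),cast(n,[[u.mean(),v.mean()]],.087))
print("drawers",cast("top",[[181,185],[180,256]],.15)); print("deck near edge",cast("top",[[300,209],[420,200]],.145))
for n in ("top",):
    d=np.load("top0.npz")["d"]; print(d[235:240,243:247])
```

```text
blue [ 0.46344913 -0.08740747] size 0.1585196459001848 0.11373816519955607 yaw -5.459265853674941
grey [0.44548803 0.09933861] size 0.15725512500230582 0.11371303966617205 yaw 6.103089331509001
topbar [[ 0.55439894 -0.27725525]
 [ 0.50713431 -0.43408143]] -16.771875311876645 0.1637937541767049
lip [[ 0.4220315  -0.24135036]
 [ 0.37804252 -0.39478676]] -15.997169257944675 0.15961754201910477
coupl [[ 0.53829005 -0.28443093]
 [ 0.49978095 -0.42011311]] -15.84491688721373 0.1410411399959448
top 67 [[ 0.5207879  -0.35349471  0.087     ]]
scene 6 [[ 0.5291001  -0.34842457  0.087     ]]
drawers [[0.62412646 0.25534052 0.15      ]
 [0.42847302 0.25812423 0.15      ]]
deck near edge [[ 0.54075326 -0.06393531  0.145     ]
 [ 0.54880147 -0.38834462  0.145     ]]
[[1.6296606 1.632839  1.6336857 1.642255 ]
 [1.6356512 1.6323936 1.6326152 1.637105 ]
 [1.6266435 1.6319295 1.6347421 1.6337191]
 [1.6259942 1.6256192 1.6332548 1.6321294]
 [1.6273165 1.6331413 1.6397549 1.6351817]]
```

```bash
cat >> h.py <<'E'
from scipy.spatial.transform import Rotation as R
A=np.radians(27)
def Rz(d): return R.from_euler("z",d,degrees=True).as_matrix()
RY=Rz(-16.1); O=np.array([.5208,-.3535,0])-RY@[.0483,0,0]
T=np.array([np.cos(A),0,np.sin(A)]); N=np.array([-np.sin(A),0,np.cos(A)])
def tool(M,tilt):  # tool z tilted from straight down towards M's +x, tool y = -M y
    z=np.array([np.sin(tilt),0,-np.cos(tilt)]); y=np.array([0,-1,0]); 
    return R.from_matrix(M@np.c_[np.cross(y,z),y,z]).as_quat()
TR={"blue":(np.array([.4634,-.0874,0]),Rz(-5.5)),"grey":(np.array([.4455,.0993,0]),Rz(6.1))}
H=.020; W=.028
def lane(y,up,h=H): # TCP over coach in lane y, h+up above its wheels
    return O+RY@(np.array([-.075,y,.016])+.076*T+(.008+h+up)*N)
def bay(t,s,up): 
    o,M=TR[t]; return o+M@np.array([0,s*.028,.004+H+up])
QR=tool(RY,A)
def QT(t): return tool(TR[t][1],0)
E
python3 - <<'E'
from h import *
for y in(.0705,.0235,-.0235,-.0705):
    print(y,lane(y,0).round(4),robot.solve_ik(lane(y,0),QR).round(2),robot.solve_ik(lane(y,.06),QR).round(2))
for t in TR:
    for s in(1,-1): print(t,s,robot.solve_ik(bay(t,s,0),QT(t)).round(2))
PUSH=O+RY@[.0483,0,.087]
for d in (40,50): print(robot.solve_ik(PUSH,tool(np.eye(3),np.radians(d))))
robot.grip(W,10)
robot.move_ptp(lane(.0705,.06),QR)
robot.servo_line(lane(.0705,.028),vel=.15)
p,d=robot.capture("top"); s,d=robot.capture("scene")
a=cv2.resize(p[195:295,335:455],None,fx=4,fy=4,interpolation=cv2.INTER_CUBIC); b=cv2.resize(s[235:335,315:395],None,fx=4,fy=4,interpolation=cv2.INTER_CUBIC)
cv2.imwrite("pics/g1.png",np.hstack([a,b])[:,:,::-1])
st=robot.get_state(); print(st["clock"],st["width"],st["tool_pos"]-lane(.0705,.028))
E
```

```text
0.0705 [ 0.4747 -0.2668  0.0755] [-0.69  0.45  2.09  0.85  0.24  0.37] [-0.71  0.3   2.13  0.61  0.34  0.6 ]
0.0235 [ 0.4617 -0.312   0.0755] [-0.78  0.47  2.05  0.85  0.3   0.29] [-0.81  0.32  2.09  0.66  0.39  0.47]
-0.0235 [ 0.4487 -0.3571  0.0755] [-0.87  0.49  2.    0.83  0.35  0.24] [-0.91  0.36  2.04  0.67  0.44  0.38]
-0.0705 [ 0.4356 -0.4023  0.0755] [-0.95  0.52  1.94  0.79  0.41  0.2 ] [-0.99  0.39  1.98  0.67  0.5   0.31]
blue 1 [-0.23  0.55  1.99 -0.    0.6   1.44]
blue -1 [-0.34  0.55  1.98 -0.    0.61  1.32]
grey 1 [ 0.18  0.54  2.02 -0.    0.59  1.64]
grey -1 [ 0.06  0.53  2.03 -0.    0.58  1.52]
[-0.88482855  0.5781833   1.92399897  1.31440998  0.54007582 -0.45561528]
[-0.93854466  0.62006783  1.98423537  1.66747755  0.66984777 -0.84330329]
3.225 0.027414245886495676 [-0.00013582 -0.00034611  0.00061472]
```

View pics/g1.png

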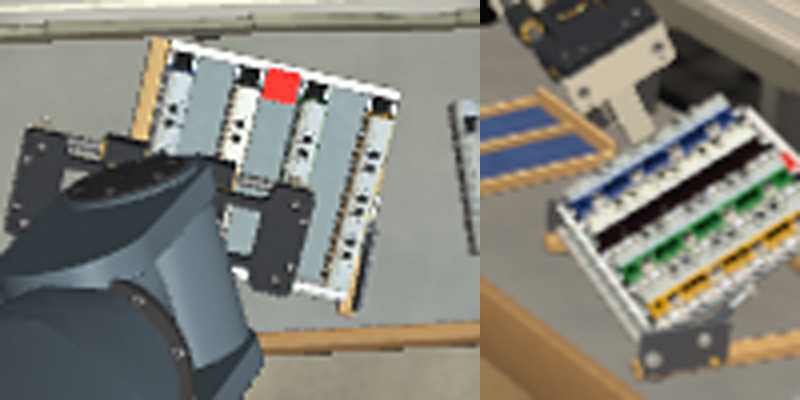

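The gripper sits over the blue coach's lane. In the scene view the fingertips are at about (640,140), just above the blue coach at (650,165), with no contact. I'll descend with a force guard and grip.

Run:
```python
from h import *
y=.0705
def f(): 
    s=robot.get_state(); return s["clock"],(RY.T@s["wrist_force"]).round(2),round(s["width"],4),round(s["gripper_force"],2),((RY.T@(s["tool_pos"]-lane(y,0)))*1000).round(1)
print(f()); print(robot.servo_line(lane(y,0),vel=.06,stop_force=4)); print(f())
robot.grip(.010,8); print(f())
```

```text
(3.225, array([-0.06,  0.67,  0.03]), 0.0274, 0.0, array([-12.7,  -0.4,  25.6]))
False
(3.8417, array([-0.18,  0.08,  0.12]), 0.0284, 0.0, array([-0. , -0. ,  0.3]))
(4.1667, array([-3.6 ,  0.51,  4.58]), 0.0183, 8.0, array([ 0.1, -0.1,  0.4]))
```

Centred: 0.5 N lateral, width 18.3 mm. Next I'll lift it and place it in the blue tray.

```bash
cat >> h.py <<'E'
def st(M=np.eye(3)):
    s=robot.get_state(); return round(s["clock"],2),(M.T@s["wrist_force"]).round(2),round(s["width"],4),round(s["gripper_force"],1),s["tool_pos"].round(4)
def pick(y):
    robot.grip(W,8)
    robot.servo_line(lane(y,.035),QR,vel=.3)
    print("pick stop",robot.servo_line(lane(y,0),vel=.07,stop_force=5))
    robot.grip(.010,8); print(st(RY))
def place(y,t,s):
    robot.servo_line(lane(y,.008),vel=.05)
    robot.grip(.010,20)
    robot.servo_line(lane(y,.05),vel=.15)
    robot.servo_line(bay(t,s,.08),QT(t),vel=.2); print("over",st())
    robot.servo_line(bay(t,s,.012),vel=.15)
    print("touch",robot.servo_line(bay(t,s,-.004),vel=.02,stop_force=2),st())
    robot.grip(W); robot.dwell(.1)
    robot.servo_line(bay(t,s,.06),vel=.2); print("out",st())
E
python3 - <<'E'
from h import *
place(.0705,"blue",-1)
p,d=robot.capture("top"); s,d=robot.capture("scene")
a=cv2.resize(p[195:295,215:315],None,fx=4,fy=4,interpolation=cv2.INTER_CUBIC)
a=cv2.resize(p[195:295,275:375],None,fx=4,fy=4,interpolation=cv2.INTER_CUBIC); b=cv2.resize(s[225:325,265:365],None,fx=4,fy=4,interpolation=cv2.INTER_CUBIC)
cv2.imwrite("pics/g2.png",np.hstack([a,b])[:,:,::-1])
E
```

```text
over (6.61, array([ 0.12, -0.51,  0.31]), 0.0186, 20.0, array([ 0.4606, -0.1156,  0.1039]))
touch True (7.81, array([-0.24, -0.13,  2.19]), 0.0182, 20.0, array([ 0.4608, -0.1153,  0.0241]))
out (8.79, array([-0.4 , -0.5 , -0.23]), 0.0279, 0.0, array([ 0.4608, -0.1153,  0.0841]))
```

View pics/g2.png

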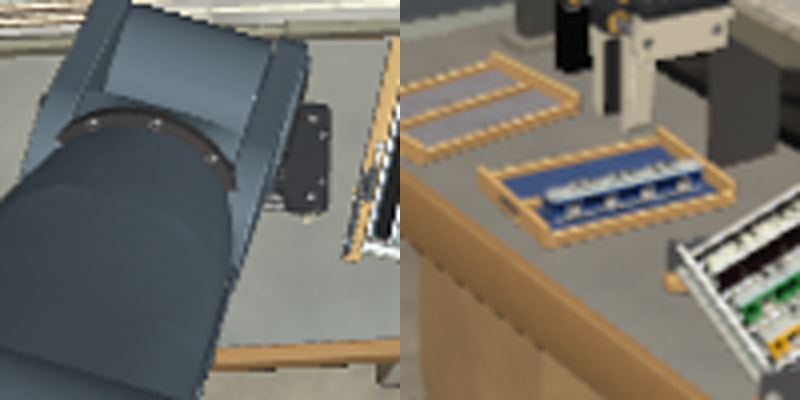

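The blue coach stands level in the right bay of the blue tray (about (625,195) in the picture). It touched down at exactly the expected height, so I'll go on to the second.

Run:
```python
from h import *
pick(.0235)
w=robot.get_state()["width"]
if .015<w<.021: place(.0235,"grey",-1)
```

```text
pick stop False
(11.59, array([-2.7 ,  0.75,  3.44]), 0.0184, 8.0, array([ 0.4618, -0.3121,  0.0759]))
over (14.59, array([ 0.49,  0.36, -0.41]), 0.0188, 20.0, array([0.4484, 0.071 , 0.104 ]))
touch True (15.79, array([ 0.91, -0.82,  3.83]), 0.0183, 20.0, array([0.4485, 0.0714, 0.0241]))
out (16.77, array([-0.43, -0.07, -0.58]), 0.0283, 0.0, array([0.4486, 0.0715, 0.0841]))
```

Run:
```python
from h import *
for y,t in((-.0235,"blue"),(-.0705,"grey")):
    pick(y)
    w=robot.get_state()["width"]
    if not .015<w<.021: break
    place(y,t,1)
    s,d=robot.capture("scene"); cv2.imwrite(f"pics/g3{t}.png",cv2.resize(s[225:325,245:385],None,fx=5,fy=5,interpolation=cv2.INTER_CUBIC)[:,:,::-1])
```

```text
pick stop False
(19.53, array([-2.24, -0.06,  3.93]), 0.0182, 8.0, array([ 0.4487, -0.3573,  0.0758]))
over (22.12, array([ 0.59, -0.28, -0.01]), 0.0187, 20.0, array([ 0.4659, -0.0601,  0.1039]))
touch True (23.32, array([ 0.22, -0.48,  2.14]), 0.0182, 20.0, array([ 0.4661, -0.0595,  0.024 ]))
out (24.3, array([ 0.28,  1.28, -1.05]), 0.0278, 0.0, array([ 0.4661, -0.0595,  0.0841]))
pick stop False
(26.9, array([-0.3 ,  0.35,  2.58]), 0.0184, 8.0, array([ 0.4356, -0.4024,  0.0758]))
over (30.63, array([-0.63, -0.12, -0.43]), 0.0185, 20.0, array([0.4425, 0.1268, 0.104 ]))
touch True (31.84, array([ 0.42, -1.04,  1.83]), 0.0184, 20.0, array([0.4425, 0.1271, 0.0238]))
out (32.83, array([-0.48,  0.09,  0.37]), 0.0284, 0.0, array([0.4426, 0.1272, 0.0841]))
```

View pics/g3grey.png

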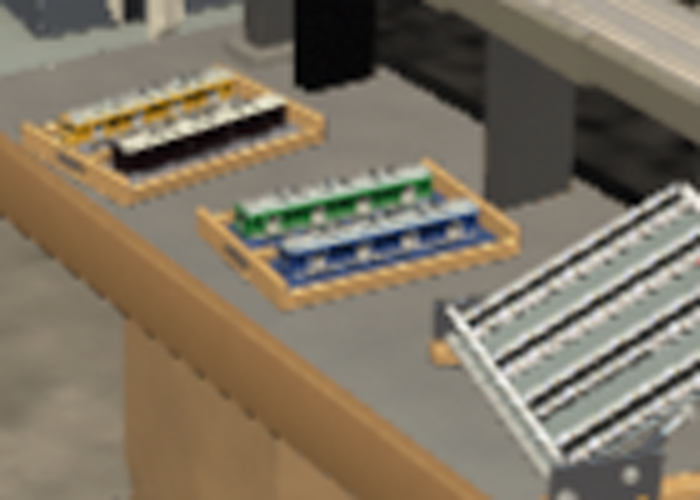

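All four coaches stand level in their bays (yellow and maroon around (175,120), green and blue around (350,225)), and the rack is empty. Now I'll fold it.

Run:
```python
from h import *
tl=np.radians(43); Q=tool(np.eye(3),tl); z=np.array([np.sin(tl),0,-np.cos(tl)])
def tcp(phi,u=.137,h=.007):
    a=A-phi
    return O+RY@(np.array([-.075+u*np.cos(a)-h*np.sin(a),0,.016+u*np.sin(a)+h*np.cos(a)]))-.011*z
p=np.array(robot.get_state()["tool_pos"]); p[2]=.2
robot.servo_line(p,vel=.25); robot.grip(0,8)
robot.servo_line(tcp(0)-.06*z,Q,vel=.2)
robot.servo_line(tcp(0)-.008*z,vel=.12); print(st(RY))
for f in(.08,.16,.22,.28,.34): robot.servo_line(tcp(f),vel=.05); print(f,st(RY))
robot.dwell(.2); print(st(RY))
robot.servo_line(tcp(.34)-.13*z,vel=.2); print(st())
s,d=robot.capture("scene"); cv2.imwrite("pics/g4.png",cv2.resize(s[225:345,245:405],None,fx=5,fy=5,interpolation=cv2.INTER_CUBIC)[:,:,::-1])
```

```text
(37.5, array([-0.17, -0.25,  0.38]), 0.0003, 0.0, array([ 0.5035, -0.3521,  0.0984]))
0.08 (38.02, array([-6.13, -3.71,  4.47]), 0.0004, 3.4, array([ 0.5134, -0.3547,  0.0826]))
0.16 (38.39, array([-0.01,  0.19,  1.58]), 0.0007, 0.0, array([ 0.5181, -0.3549,  0.0727]))
0.22 (38.71, array([ 0.2 , -0.05,  0.02]), 0.0005, 0.0, array([ 0.5207, -0.3555,  0.0646]))
0.28 (39.02, array([ 1.27, -0.22,  0.12]), 0.0004, 0.0, array([ 0.5228, -0.3561,  0.0566]))
0.34 (39.34, array([ 0.72, -0.02,  0.05]), 0.0004, 0.0, array([ 0.5244, -0.3566,  0.0485]))
(39.54, array([ 0.72,  0.36, -0.11]), 0.0008, 0.0, array([ 0.5245, -0.3567,  0.049 ]))
(40.34, array([-0.45,  0.16,  0.77]), 0.0008, 0.0, array([ 0.436 , -0.3567,  0.1436]))
```

View pics/g4.png

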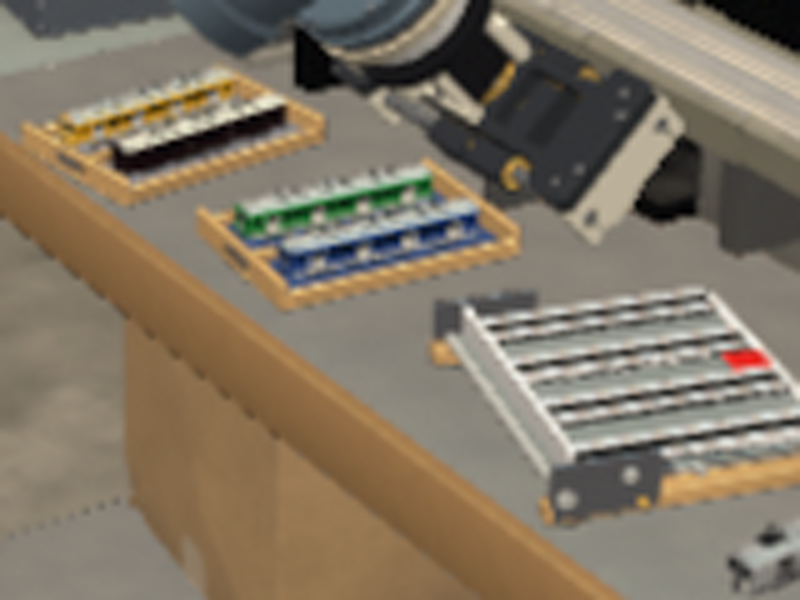

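The panel looks flat in the picture, with the red pad at about (745,358). I'll check the pad's position against the folded prediction before handing in.

Run:
```python
from h import *
p,_=robot.capture("scene"); h=cv2.cvtColor(p,cv2.COLOR_RGB2HSV)
m=((h[...,0]<8)|(h[...,0]>172))&(h[...,1]>150); m[:285]=0;m[310:]=0;m[:,:380]=0;m[:,410:]=0
v,u=np.nonzero(m); w=cast("scene",[[u.mean(),v.mean()]],.023)[0]
print(len(u),w,"folded pred",O+RY@[.067,0,.023])
hp=lambda f:O+RY@[-.075+.142*np.cos(A-f)-.007*np.sin(A-f),0,.016+.142*np.sin(A-f)+.007*np.cos(A-f)]
c=robot.get_calibration("scene")
for f in(0,.2,.3,.4,.47):
    q=c["extrinsics"]@np.r_[hp(f),1]; K=c["camera_matrix"]; print(f,K[0,2]+K[0,0]*q[0]/-q[2],K[1,2]-K[1,1]*q[1]/-q[2])
print(u.mean(),v.mean())
```

```text
23 [ 0.53500598 -0.35373775  0.023     ] folded pred [ 0.53876657 -0.35868578  0.023     ]
0 390.7242258637622 276.0953363692067
0.2 394.1798698434569 284.2922648467937
0.3 395.18203081414117 288.6826475692858
0.4 395.69470962633847 293.20937506260987
0.47 395.76287870923494 296.43569131539806
393.4347826086956 296.0869565217391
```

The pad sits at row 296.1, against a prediction of 296.4 for fully folded.

```bash
python3 -c "
from workcell import robot
print(robot.hand_in())"
```

```text
the job is handed in; nothing more can be done
None
```

The job is handed in (no verdict was returned): the four coaches were dealt alternately, stand level one to each bay, and the empty rack is folded flat, at about 40 s of the 72 s allowed.

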